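Hang the awl in the wide eye of its stand

ROBOT

A 6-joint arm with a two-finger parallel gripper is mounted at the origin on a cart in front of the work surface, level with it; the furniture and walls round the work are solid. World frame = base frame: x ahead of the robot, y to its left, z up, the work surface at z = 0. Lengths are in m, angles in rad, forces in N, time in s.
With the tool pointing down it reaches from about 0.35 to 0.725 m from the base axis. Payload 6 kg.
Tool frame: the origin (TCP) lies at the very end of the fingers, on their centre line; the grasp point (between the pads) lies 19 mm behind it (arm.pinch_z is the distance from the TCP to the grasp point, in m); z points along the fingers, y is the line along which they close (so a half turn about z gives the same grasp; the last joint's range is limited). The gripper opens to 85 mm and grips with 20 to 120 N. Pads are 22 mm wide; open, the fingers measure 114 mm over their backs; the gripper's body (76 mm by 85 mm) begins 54 mm behind the grasp point. The pads swing forward as they close: fully open they stand 13 mm farther back than shut.
Start: joints at [1.634, 0.04, 0.085, 0, -1.615, -0.334], TCP at [0.16, 0.578, 0.231] pointing down, gripper open.
Joint ranges: [-2.56, 2.56], [-1.29, 2.01], [-1.08, 1.49], [-3.29, 1.98], [-2.81, -0.18], [-2.99, 2.99]. Speed limits (rad/s): [2.57, 2.57, 3.01, 3.14, 3.14, 3.14].

INTERFACE

Orientations are given as a 3x3 rotation matrix whose columns are the frame's x, y, z axes.
In Python, from station import read_state, cams, ticket, arm gives the robot as it stands. The module is installed in compiled form; this text tells all that it offers.
- The arm moves only by the tool servo_tool, never from a script. Its argument "rows" is a list of rows, each an object of numbers: "x", "y", "z": the shift along the tool's x, y, z each as a share of 0.3 m, from -1 to 1; "ax", "ay", "az": the turn, a rotation vector about the tool's x, y, z each as a share of 1.5 rad, from -1 to 1. In form: [{"x": .., "y": .., "z": .., "ax": .., "ay": .., "az": ..}, ...]. A call has 1 to 8 rows; each row is the pose to reach, as a shift and turn from the pose commanded when the call began, along the tool's axes at that moment; what a row does not reach only later rows make up. A row lasts 1/10 s, in which the tool goes at most 50 mm and 8.59 degrees, less where a joint would pass 70% of its speed; a pose out of reach is approached as far as the arm can. A call with a number of a shift or a turn outside -1 to 1 is refused whole. A call with a gripper value outside its range is refused whole. "jaw" is the closure, from -1 (fully open) to 1 (shut), set as the call begins (left out, the last holds). The fingers move at their own pace and stop on an object; "newtons" is the grip in N (left out, the last holds). Time passes only in rows, so rows that repeat a pose let the fingers close. It gives the time, the measured TCP pose, the force, the opening and the grip force at its end, in the units of the state.
- read_state(): the state, without advancing time (a new reading comes with each control period).
- cams.camera(name): name is "scene" or "top"; returns a dict with "frame" (480x640x3 uint8, red, green, blue), "camera_matrix" (3x3 intrinsics, pixels), "rvec" (rotation vector, rad) and "tvec" (3), from world to camera coordinates, as OpenCV has them. Camera axes: x right, y down, z forward; pixel columns grow to the right and rows downward; lengths in m; the calibration is good to about 2 mm. A picture is of the moment at which its call begins. There is no depth.
- ticket.finish_job(): hands the job in; it is judged then, once.
The state is a dict: "time_s": time; "joints": joint angles; "qvel": joint speeds; "effort": joint torques, N m; "position": TCP position; "ee_rot": TCP orientation; "ft_force": force on the tool from outside, world axes, zero at the start; "moment": the same for the moment, N m; "grip_width": opening from 0.0 (shut) to 1.0 (fully open); "grasp_force": force on a finger pad.
Only numpy, scipy, OpenCV 4.12 (cv2) and the standard library are available. Lean on these libraries where they do the work, as an engineer would, in place of code of your own. Each camera call takes 0.05 s, during which the arm holds its last target. There are 200 camera calls.

TASK

Put the awl away: lift the tool with the short, stout handle and broad collar out of its wooden block and lower its steel shank down through the wide eye of the ring stand, so that it hangs upright with its collar resting on the ring. Let go of it, and leave the other tool, with the long slim handle, standing in its block.

Things in the scene. Friction and masses are not known exactly. Their poses are not given: they have to be found in the camera images.
- awl: Awl, about 90 g, upright in a wooden block (60x60, 55 mm tall). Origin on its axis at the collar's underside (rests on the block), z up; round about z. Above it: wooden collar 44 mm across, 6 thick, then a stout handle 32 mm across, straight from 11 to 44 mm, thin brass band, domed top at 54 mm. Below it: steel shank 8 mm in diameter, 50 mm long, in the block's 15 mm hole.
- wide_stand: Steel ring stand with the WIDE eye, fixed to the table. Origin on the table top straight below the eye's centre, z up. The eye: a level ring 48 mm across with a 30 mm hole, 8 mm thick, its upper face 75 mm above the origin. Foot 84x70 mm, 10 mm thick, below it; 12 mm post 36 mm from the eye's centre towards the stand's +x, no higher than the ring.
- narrow_stand: Another stand, same shape, height and origin, but its eye has only a 6 mm hole, too small for the awl. Fixed to the table. Bystander.
- scraper: The other tool, standing in an identical block: long slim handle 21 mm across and 85 mm tall, no broad collar, same shank. Origin on its axis at the top of the shank (level with the top of its block), z up. Bystander: leave it standing there.

How it is judged:
By the outcome, as a careful person would: the job done as asked, in the order asked, and still so for the second after the job is handed in, with the robot touching nothing.
It also fails if it takes over 32 s, if anything falls off the work surface, if the arm or the gripper's body presses on something with over 40 N, if the wrist force passes 120 N, or if a joint passes its speed limit or range.

## Working session

There is one attempt and no reset: what is moved stays moved. The work goes in short steps, Python scripts to look and compute and a tool call to move; the robot and the scene stay as the last step left them, time stands still between calls to the robot, and variables do not carry over. Pictures are saved under pics/ and viewed, at most 10 in all, crops included, and the job is handed in when it is done.

Besides the shell and the picture viewer there is one more tool, called after ">>>" as a command line: name --argument value ..., lists and objects as JSON in quotes. servo_tool: Moves the arm, as the interface text tells. Its arguments: {"type":"object","properties":{"rows":{"type":"array","items":{"type":"object","properties":{"x":{"type":"number"},"y":{"type":"number"},"z":{"type":"number"},"ax":{"type":"number"},"ay":{"type":"number"},"az":{"type":"number"}}}},"jaw":{"type":"number"},"newtons":{"type":"number"}},"required":["rows"]}

```bash
mkdir -p pics; python3 - <<'E'
from station import read_state, cams, arm
import cv2, numpy as np, pickle
s=read_state(); print(s['time_s'],s['position'],s['ee_rot'],s['grip_width'],arm.pinch_z)
d={}
for n in('scene','top'):
    c=cams.camera(n); d[n]=c
    cv2.imwrite(f'pics/{n}0.png',c['frame'][:,:,::-1])
    R=cv2.Rodrigues(c['rvec'])[0]; print(n,c['camera_matrix'].tolist(),(-R.T@np.ravel(c['tvec'])),R.round(3).tolist())
pickle.dump(d,open('d0.pkl','wb'))
E
```

```text
0.0 [0.16033866 0.57785087 0.23027145] [[ 9.63554145e-01 -2.67513141e-01 -3.59320944e-04]
 [-2.67513357e-01 -9.63552603e-01 -1.72806860e-03]
 [ 1.16056427e-04  1.76121081e-03 -9.99998442e-01]] 0.9960456998283699 0.0187
scene [[587.4710460095903, 0.0, 316.5443695245058], [0.0, 587.4710460095903, 235.91324390019713], [0.0, 0.0, 1.0]] [ 0.12714513 -0.68738057  0.4680362 ] [[0.82, -0.572, 0.01], [-0.267, -0.399, -0.877], [0.506, 0.717, -0.48]]
top [[598.711069206325, 0.0, 325.1819687170859], [0.0, 598.711069206325, 234.8372754295047], [0.0, 0.0, 1.0]] [ 0.47499545 -0.06340626  0.90374371] [[-0.003, -1.0, 0.002], [-0.997, 0.003, -0.078], [0.078, -0.002, -0.997]]
```

View pics/scene0.png

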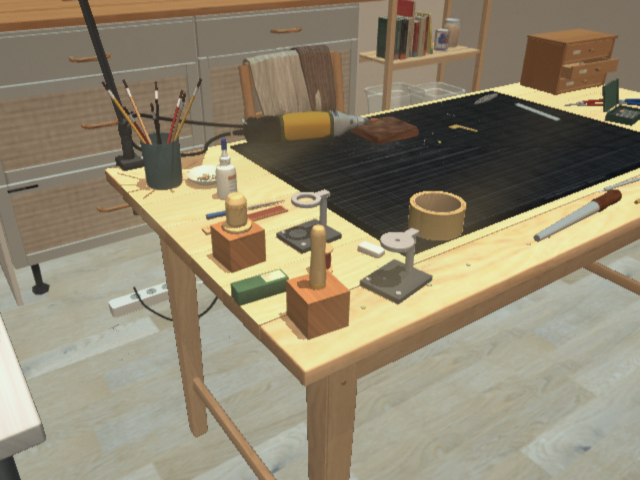

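View pics/top0.png

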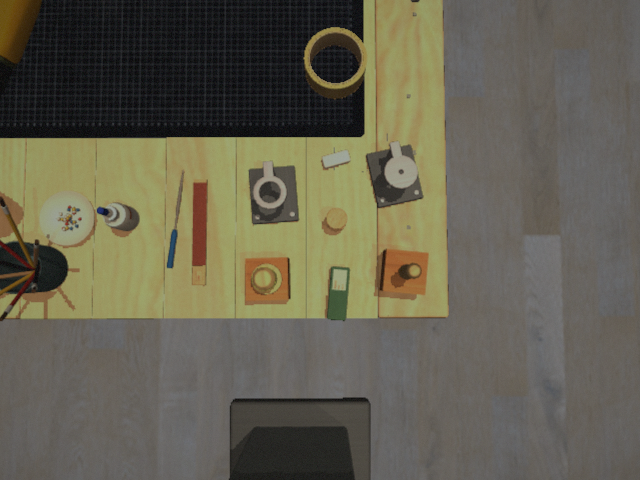

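```bash
cat > h.py <<'E'
import cv2, numpy as np
def cast(c,uv,z):
    R=cv2.Rodrigues(np.array(c['rvec'],float))[0]; o=-R.T@np.ravel(c['tvec'])
    p=cv2.undistortPoints(np.array([[uv]],float),c['camera_matrix'],None)[0,0]
    r=R.T@np.array([*p,1]); return o+r*(z-o[2])/r[2]
def proj(c,P): return cv2.projectPoints(np.array(P,float).reshape(-1,3),c['rvec'],c['tvec'],c['camera_matrix'],None)[0][:,0]
E
python3 - <<'E'
import pickle,cv2,numpy as np
from h import *
d=pickle.load(open('d0.pkl','rb'));t=d['top'];f=t['frame']
hsv=cv2.cvtColor(f,cv2.COLOR_RGB2HSV)
for p in [(250,262),(285,300),(266,272),(270,181),(269,190),(283,215),(255,280)]: print(p,hsv[p[1],p[0]])
a=cv2.resize(f[150:320,230:320],None,fx=3.5,fy=3.5,interpolation=cv2.INTER_CUBIC)
b=cv2.resize(d['scene']['frame'][175:295,195:355],None,fx=3,fy=3,interpolation=cv2.INTER_CUBIC)
o=np.zeros((600,800,3),np.uint8);o[:595,:315]=a;o[:360,318:798]=b
cv2.imwrite('pics/crop0.png',o[:,:,::-1])
E
```

```text
(250, 262) [ 13 175 153]
(285, 300) [ 15 139 143]
(266, 272) [ 30 108 158]
(270, 181) [ 13  50 108]
(269, 190) [20 28 54]
(283, 215) [18 39 85]
(255, 280) [ 24 125 157]
```

View pics/crop0.png

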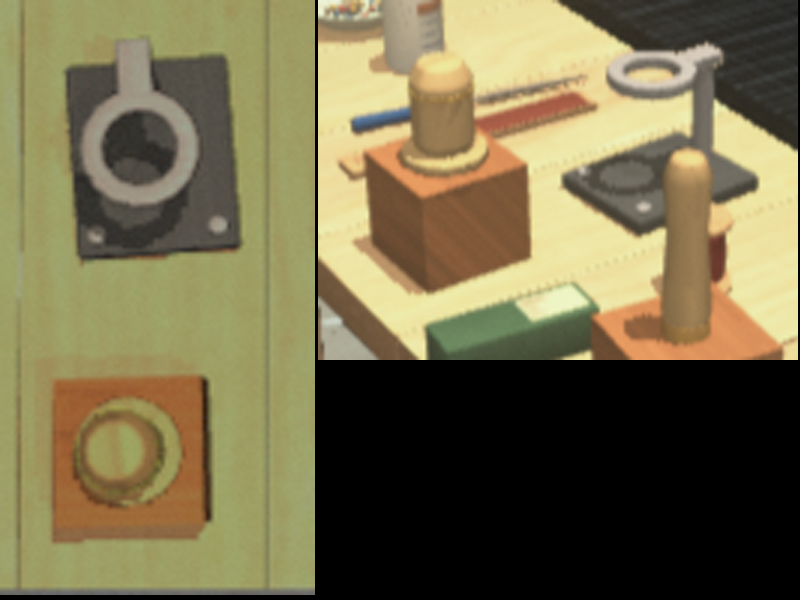

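The crop shows the wide ring centred at about (269.7,192.6), the awl's collar at about (266.6,279) with its handle top near (263,278), and the post to the +x side. I'll refine these with masks and cross-check them in the scene view.

```bash
python3 - <<'E'
import pickle,cv2,numpy as np
from h import *
d=pickle.load(open('d0.pkl','rb'))
t=d['top'];s=d['scene']
def hsv(c):return cv2.cvtColor(c['frame'],cv2.COLOR_RGB2HSV).astype(int)
h=hsv(t)
# collar/handle blob: yellowish hue within block
m=((h[...,0]>=17)&(h[...,1]>70)).astype(np.uint8)
r=np.zeros_like(m);r[261:299,248:285]=m[261:299,248:285]
r=cv2.morphologyEx(r,cv2.MORPH_OPEN,np.ones((3,3)))
c=max(cv2.findContours(r,0,1)[0],key=cv2.contourArea);(u,v),R=cv2.minEnclosingCircle(c);e=cv2.fitEllipse(c)
print('collar',u,v,R,e, 'exp R',598.7*.022/(.904-.061)); print(cast(t,e[0],.061),cast(t,(u,v),.061))
# ring: pale steel
m=((h[...,1]<75)&(h[...,2]>85)).astype(np.uint8)
r=np.zeros_like(m);r[158:212,248:292]=m[158:212,248:292]
n,l,st,_=cv2.connectedComponentsWithStats(r);k=1+st[1:,4].argmax();r=(l==k).astype(np.uint8)
C,H=cv2.findContours(r,cv2.RETR_CCOMP,1)
for i,c in enumerate(C):
  if len(c)>15:
    e=cv2.fitEllipse(c);print('hole' if H[0][i][3]>=0 else 'outer',e,cv2.boundingRect(c),cast(t,e[0],.075))
print('exp hole/outer diam px',598.7*.030/.829,598.7*.048/.829)
# block top
m=((h[...,0]<=16)&(h[...,1]>120)&(h[...,2]>100)).astype(np.uint8);r=np.zeros_like(m);r[250:310,238:300]=m[250:310,238:300]
c=max(cv2.findContours(r,0,1)[0],key=cv2.contourArea);print('block',cv2.minAreaRect(c))
# scene: ring hole
cw=np.array([[ .5,0,0]])
g=hsv(s);m=((g[...,1]<60)&(g[...,2]>90)).astype(np.uint8);r=np.zeros_like(m);r[186:212,286:333]=m[186:212,286:333]
C,H=cv2.findContours(r,cv2.RETR_CCOMP,1)
for i,c in enumerate(C):
  if len(c)>12:
    e=cv2.fitEllipse(c);print('scene','hole' if H[0][i][3]>=0 else 'outer',e,cast(s,e[0],.075))
for P in([cast(t,(266.6,279.1),.061)]+[cast(t,(269.7,192.6),.075)]):print(P,proj(s,P),proj(s,P+[0,0,.048]),proj(t,P+[0,0,.048]))
E
```

```text
collar 266.1162109375 278.8243103027344 15.682469367980957 ((266.4779357910156, 278.67767333984375), (29.446657180786133, 30.141849517822266), 19.901473999023438) exp R 15.624436536180308
[0.47958368 0.01770694 0.061     ] [0.47937998 0.01821365 0.061     ]
outer ((268.9398498535156, 187.915771484375), (31.563840866088867, 46.146080017089844), 174.96255493164062) (252, 161, 35, 49) [0.60594271 0.0134961  0.075     ]
hole ((269.2967529296875, 191.63302612304688), (21.48796844482422, 21.783954620361328), 39.714385986328125) (258, 181, 23, 23) [0.60070319 0.01297574 0.075     ]
exp hole/outer diam px 21.665862484921597 34.66537997587455
block ((265.9865417480469, 280.4871826171875), (46.27344512939453, 43.1955680847168), 88.49256896972656)
scene outer ((312.9444274902344, 199.5996551513672), (20.056724548339844, 40.43902587890625), 91.69147491455078) [6.04954427e-01 4.25022848e-04 7.50000000e-02]
scene hole ((305.7767639160156, 199.16957092285156), (6.236911296844482, 17.314693450927734), 90.75592041015625) [0.59647138 0.00799191 0.075     ]
[0.47899194 0.01753295 0.061     ] [[237.05439686 223.92934829]] [[235.2420911  194.69148636]] [[263.11737356 278.93841693]]
[0.59933981 0.0124072  0.075     ] [[305.72006796 197.75448071]] [[305.75425218 169.48087419]] [[266.3855653  187.18417378]]
```

```bash
python3 - <<'E'
import pickle
from h import *
d=pickle.load(open('d0.pkl','rb'));s=d['scene']
for uv in [(128,163),(162,185),(110,172)]:print(uv,cast(s,uv,0))
for z in(.2,.4):print(cast(s,(105,75),z))
P=np.array([.16,.578,.231]);R=np.array([[.9636,-.2675,0],[-.2675,-.9636,0],[0,0,-1]])
print(R.T@(np.array([.479,.0178,.20])-P)/.3, R.T@(np.array([.32,.30,.20])-P)/.3)
E
```

```text
(128, 163) [0.47238492 0.50088722 0.        ]
(162, 185) [0.48808694 0.35118746 0.        ]
(110, 172) [4.24889370e-01 4.72569514e-01 5.55111512e-17]
[0.44018822 0.4503923  0.2       ]
[ 0.20660552 -0.39857726  0.4       ]
[1.52413967 1.51492073 0.10333333] [0.76180333 0.75026933 0.10333333]
```

>>> servo_tool --rows '[{"x": 0.76,"y": 0.75,"z": 0},{"x": 0.76,"y": 0.75,"z": 0},{"x": 0.76,"y": 0.75,"z": 0},{"x": 0.76,"y": 0.75,"z": 0},{"x": 0.76,"y": 0.75,"z": 0},{"x": 0.76,"y": 0.75,"z": 0},{"x": 0.76,"y": 0.75,"z": 0}]' --jaw -1 --newtons 40

```text
invalid input
```

>>> servo_tool --rows '[{"x": 0.762,"y": 0.763,"z": 0,"az": -0.18},{"x": 0.762,"y": 0.763,"z": 0,"az": -0.18},{"x": 0.762,"y": 0.763,"z": 0,"az": -0.18},{"x": 0.762,"y": 0.763,"z": 0,"az": -0.18},{"x": 0.762,"y": 0.763,"z": 0,"az": -0.18},{"x": 0.762,"y": 0.763,"z": 0,"az": -0.18},{"x": 0.762,"y": 0.763,"z": 0,"az": -0.18},{"x": 0.762,"y": 0.763,"z": 0,"az": -0.18}]'

```text
invalid input
```

>>> servo_tool --rows '[{"x": 0.76,"y": 0.75,"z": 0,"ax": 0,"ay": 0,"az": 0},{"x": 0.76,"y": 0.75,"z": 0,"ax": 0,"ay": 0,"az": 0},{"x": 0.76,"y": 0.75,"z": 0,"ax": 0,"ay": 0,"az": 0},{"x": 0.76,"y": 0.75,"z": 0,"ax": 0,"ay": 0,"az": 0},{"x": 0.76,"y": 0.75,"z": 0,"ax": 0,"ay": 0,"az": 0},{"x": 0.76,"y": 0.75,"z": 0,"ax": 0,"ay": 0,"az": 0},{"x": 0.76,"y": 0.75,"z": 0,"ax": 0,"ay": 0,"az": 0}]' --jaw -1 --newtons 40

```text
time_s: 0.8
position: [0.3212, 0.2974, 0.2318]
ee_rot: [[0.963, -0.27, 0.001], [-0.27, -0.963, 0.001], [0.0, -0.001, -1.0]]
ft_force: [-0.3, 0.1, 0.0]
grip_width: 1.002
grasp_force: 0.0
```

>>> servo_tool --rows '[{"x": 0.758,"y": 0.756,"z": 0,"ax": 0,"ay": 0,"az": -0.182},{"x": 0.758,"y": 0.756,"z": 0,"ax": 0,"ay": 0,"az": -0.182},{"x": 0.758,"y": 0.756,"z": 0,"ax": 0,"ay": 0,"az": -0.182},{"x": 0.758,"y": 0.756,"z": 0,"ax": 0,"ay": 0,"az": -0.182},{"x": 0.758,"y": 0.756,"z": 0,"ax": 0,"ay": 0,"az": -0.182},{"x": 0.758,"y": 0.756,"z": 0,"ax": 0,"ay": 0,"az": -0.182},{"x": 0.758,"y": 0.756,"z": 0,"ax": 0,"ay": 0,"az": -0.182},{"x": 0.758,"y": 0.756,"z": 0,"ax": 0,"ay": 0,"az": -0.182}]'

```text
time_s: 1.6
position: [0.4792, 0.0176, 0.2303]
ee_rot: [[1.0, -0.003, -0.002], [-0.003, -1.0, -0.001], [-0.002, 0.001, -1.0]]
ft_force: [-1.3, -0.2, -0.5]
grip_width: 0.995
grasp_force: 0.0
```

>>> servo_tool --rows '[{"x": 0,"y": 0,"z": 0.16,"ax": 0,"ay": 0,"az": 0},{"x": 0,"y": 0,"z": 0.3,"ax": 0,"ay": 0,"az": 0},{"x": 0,"y": 0,"z": 0.4,"ax": 0,"ay": 0,"az": 0},{"x": 0,"y": 0,"z": 0.47,"ax": 0,"ay": 0,"az": 0},{"x": 0,"y": 0,"z": 0.52,"ax": 0,"ay": 0,"az": 0},{"x": 0,"y": 0,"z": 0.55,"ax": 0,"ay": 0,"az": 0},{"x": 0,"y": 0,"z": 0.55,"ax": 0,"ay": 0,"az": 0}]'

```text
time_s: 2.3
position: [0.478, 0.021, 0.0656]
ee_rot: [[1.0, 0.002, -0.001], [0.002, -1.0, -0.0], [-0.001, 0.0, -1.0]]
ft_force: [-0.5, -0.2, 0.3]
grip_width: 1.0
grasp_force: 0.0
```

```bash
python3 - <<'E'
from station import cams
import cv2, numpy as np
o=np.zeros((480,800,3),np.uint8)
f=cams.camera('scene')['frame'][120:280,150:350];o[:,:600]=cv2.resize(f,None,fx=3,fy=3)
f=cams.camera('top')['frame'][220:340,240:290];o[:,600:]=cv2.resize(f,None,fx=4,fy=4)
cv2.imwrite('pics/g1.png',o[:,:,::-1])
E
```

```text
(no output)
```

View pics/g1.png

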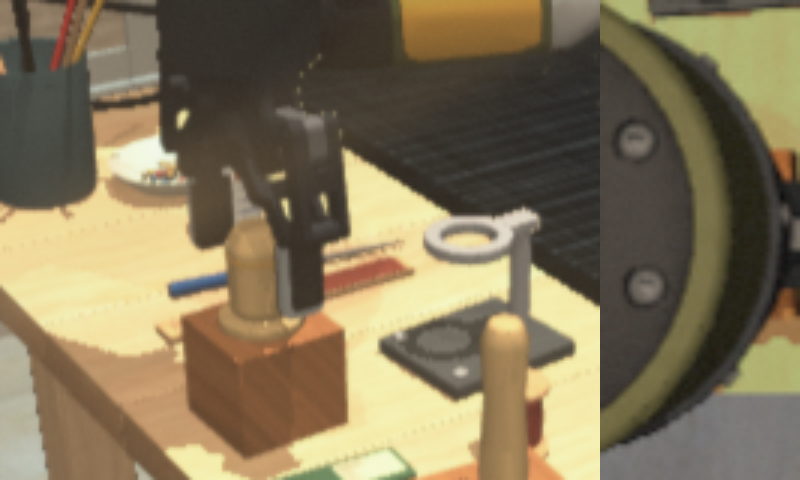

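The fingers straddle the awl's handle, which appears at about (250,270) in the picture, with the tips just above the collar. I'll close the gripper now.

>>> servo_tool --rows '[{"x": 0,"y": 0,"z": 0,"ax": 0,"ay": 0,"az": 0},{"x": 0,"y": 0,"z": 0,"ax": 0,"ay": 0,"az": 0},{"x": 0,"y": 0,"z": 0,"ax": 0,"ay": 0,"az": 0},{"x": 0,"y": 0,"z": 0,"ax": 0,"ay": 0,"az": 0},{"x": 0,"y": 0,"z": 0,"ax": 0,"ay": 0,"az": 0},{"x": 0,"y": 0,"z": 0,"ax": 0,"ay": 0,"az": 0},{"x": 0,"y": 0,"z": 0,"ax": 0,"ay": 0,"az": 0},{"x": 0,"y": 0,"z": 0,"ax": 0,"ay": 0,"az": 0}]' --jaw 1 --newtons 40

```text
time_s: 3.2
position: [0.4788, 0.021, 0.0668]
ee_rot: [[1.0, 0.002, 0.001], [0.002, -1.0, -0.0], [0.001, 0.0, -1.0]]
ft_force: [-0.6, 0.3, 4.6]
grip_width: 0.366
grasp_force: 39.6
```

>>> servo_tool --rows '[{"x": 0,"y": 0,"z": -0.03,"ax": 0,"ay": 0,"az": 0},{"x": 0,"y": 0,"z": -0.08,"ax": 0,"ay": 0,"az": 0},{"x": 0,"y": 0,"z": -0.15,"ax": 0,"ay": 0,"az": 0},{"x": 0,"y": 0,"z": -0.22,"ax": 0,"ay": 0,"az": 0},{"x": 0,"y": 0,"z": -0.29,"ax": 0,"ay": 0,"az": 0},{"x": 0,"y": 0,"z": -0.34,"ax": 0,"ay": 0,"az": 0},{"x": 0,"y": 0,"z": -0.36,"ax": 0,"ay": 0,"az": 0},{"x": 0,"y": 0,"z": -0.36,"ax": 0,"ay": 0,"az": 0}]'

```text
time_s: 4.0
position: [0.4787, 0.0211, 0.175]
ee_rot: [[1.0, 0.002, 0.001], [0.002, -1.0, 0.001], [0.001, -0.001, -1.0]]
ft_force: [0.2, 0.5, -1.7]
grip_width: 0.363
grasp_force: 39.6
```

```bash
python3 - <<'E'
from station import cams,read_state
import cv2, numpy as np
f=cams.camera('scene')['frame'][80:280,150:350]
cv2.imwrite('pics/g2.png',cv2.resize(f,None,fx=3,fy=3)[:,:,::-1])
for i in range(3):
  cams.camera('top');s=read_state();print(s['position'],s['grip_width'],s['grasp_force'],s['moment'])
E
```

```text
[0.47800657 0.0209937  0.1732888 ] 0.3611249333852703 39.632808566093445 [-0.01214248 -0.02528195  0.00616929]
[0.47792258 0.02091495 0.17310303] 0.36656018514451827 39.63262438774109 [ 0.0260742   0.07780141 -0.00765988]
[0.47793268 0.02088699 0.17308037] 0.3675437800673372 39.632243514060974 [ 0.02331774 -0.01649357 -0.06119858]
```

View pics/g2.png

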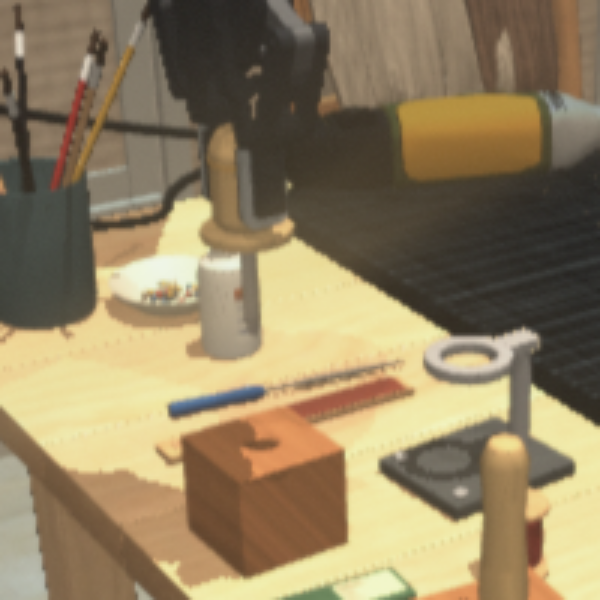

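The awl is clear of the block and upright, with its shank tip near (250,333) in the crop, which is (233.3,191) in the image. Next I'll check the shank's lateral position and work out the move.

```bash
python3 - <<'E'
import pickle
from h import *
s=pickle.load(open('d0.pkl','rb'))['scene']
print(cast(s,(233.3,190.5),.1113)); print(proj(s,[[.479,.0178,.1113],[.4785,.021,.1113],[.4785,.021,.1613]]))
E
```

```text
[0.48131048 0.02765156 0.1113    ]
[[235.07091653 193.18605642]
 [233.72815674 192.50504611]
 [231.6926789  160.30747078]]
```

>>> servo_tool --rows '[{"x": 0.06,"y": 0.004,"z": 0,"ax": 0,"ay": 0,"az": 0},{"x": 0.14,"y": 0.01,"z": 0,"ax": 0,"ay": 0,"az": 0},{"x": 0.23,"y": 0.016,"z": 0,"ax": 0,"ay": 0,"az": 0},{"x": 0.31,"y": 0.02,"z": 0,"ax": 0,"ay": 0,"az": 0},{"x": 0.37,"y": 0.024,"z": 0,"ax": 0,"ay": 0,"az": 0},{"x": 0.4,"y": 0.027,"z": 0,"ax": 0,"ay": 0,"az": 0},{"x": 0.408,"y": 0.027,"z": 0,"ax": 0,"ay": 0,"az": 0},{"x": 0.408,"y": 0.027,"z": 0,"ax": 0,"ay": 0,"az": 0}]'

```text
time_s: 5.0
position: [0.6005, 0.0131, 0.1739]
ee_rot: [[1.0, 0.002, -0.001], [0.002, -1.0, -0.0], [-0.001, 0.0, -1.0]]
ft_force: [0.5, 0.6, -0.5]
grip_width: 0.363
grasp_force: 39.7
```

```bash
python3 - <<'E'
from station import cams,read_state
import cv2, numpy as np
f=cams.camera('scene')['frame'][80:280,220:420]
cv2.imwrite('pics/g3.png',cv2.resize(f,None,fx=3,fy=3)[:,:,::-1])
s=read_state();print(s['position'],s['grip_width'],s['grasp_force'])
from h import *
c=cams.camera('scene');x,y,z=s['position'];print((proj(c,[[x,y,z-.0118],[x,y,z-.0618],[x,y,.075],[.6005,.0128,.075]])-[220,80])*3)
E
```

```text
[0.60035475 0.01318201 0.17426698] 0.3653745612725498 39.678694009780884
[[258.1616531  194.57746905]
 [258.029205   286.51307099]
 [257.93443456 352.295642  ]
 [258.56760876 352.48566341]]
```

View pics/g3.png

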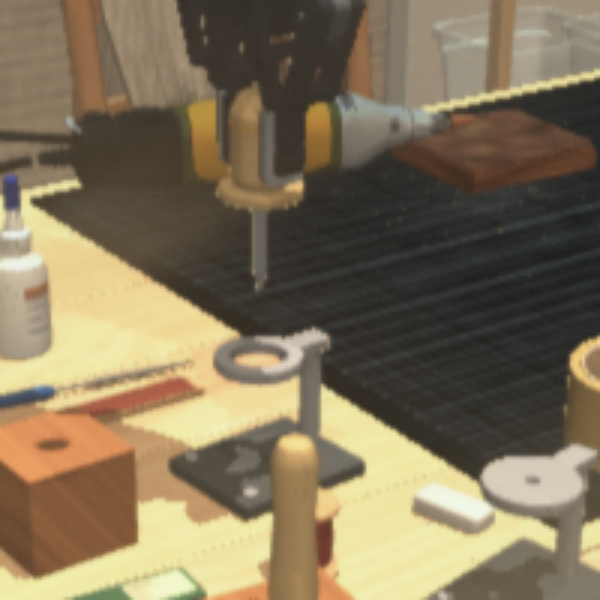

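The shank tip at (260,287) hangs over the ring hole at about (258,355), so I'll lower it.

>>> servo_tool --rows '[{"x": 0,"y": 0,"z": 0.04,"ax": 0,"ay": 0,"az": 0},{"x": 0,"y": 0,"z": 0.09,"ax": 0,"ay": 0,"az": 0},{"x": 0,"y": 0,"z": 0.14,"ax": 0,"ay": 0,"az": 0},{"x": 0,"y": 0,"z": 0.19,"ax": 0,"ay": 0,"az": 0},{"x": 0,"y": 0,"z": 0.23,"ax": 0,"ay": 0,"az": 0},{"x": 0,"y": 0,"z": 0.26,"ax": 0,"ay": 0,"az": 0},{"x": 0,"y": 0,"z": 0.28,"ax": 0,"ay": 0,"az": 0},{"x": 0,"y": 0,"z": 0.28,"ax": 0,"ay": 0,"az": 0}]'

```text
time_s: 5.9
position: [0.6005, 0.013, 0.0893]
ee_rot: [[1.0, 0.002, -0.001], [0.002, -1.0, -0.0], [-0.001, 0.0, -1.0]]
ft_force: [-0.2, -0.2, -0.2]
grip_width: 0.371
grasp_force: 39.7
```

```bash
python3 - <<'E'
from station import cams,read_state
import cv2, numpy as np
f=cams.camera('scene')['frame'][130:260,240:370]
cv2.imwrite('pics/g4.png',cv2.resize(f,None,fx=4.5,fy=4.5)[:,:,::-1])
s=read_state();print(s['position'],s['ft_force'],s['grasp_force'])
E
```

```text
[0.60086807 0.01304443 0.09022384] [ 0.17125288  0.21689364 -0.37952174] 39.67829167842865
```

View pics/g4.png

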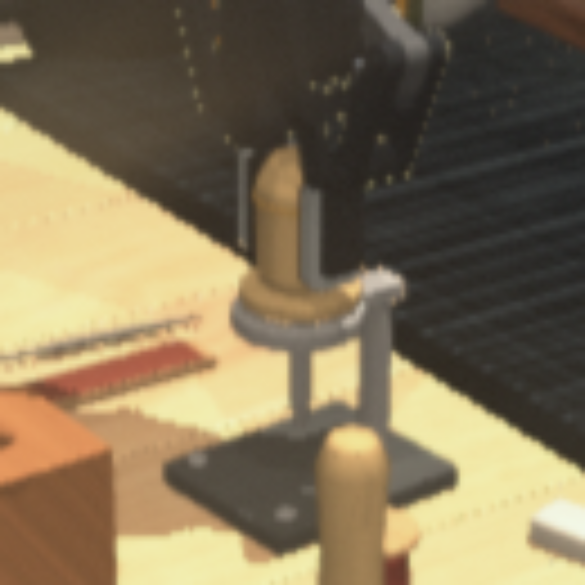

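The shank is through the eye, visible below the ring at (300,385), and the collar is just above the ring. I'll settle the last couple of millimetres.

>>> servo_tool --rows '[{"x": 0,"y": 0,"z": 0.003,"ax": 0,"ay": 0,"az": 0},{"x": 0,"y": 0,"z": 0.006,"ax": 0,"ay": 0,"az": 0},{"x": 0,"y": 0,"z": 0.008,"ax": 0,"ay": 0,"az": 0},{"x": 0,"y": 0,"z": 0.008,"ax": 0,"ay": 0,"az": 0}]'

```text
time_s: 6.35
position: [0.6009, 0.0131, 0.088]
ee_rot: [[1.0, 0.002, 0.0], [0.002, -1.0, 0.0], [0.0, -0.0, -1.0]]
ft_force: [-0.5, -0.4, -0.7]
grip_width: 0.367
grasp_force: 39.7
```

>>> servo_tool --rows '[{"x": 0,"y": 0,"z": 0.003,"ax": 0,"ay": 0,"az": 0},{"x": 0,"y": 0,"z": 0.005,"ax": 0,"ay": 0,"az": 0},{"x": 0,"y": 0,"z": 0.005,"ax": 0,"ay": 0,"az": 0}]'

```text
time_s: 6.65
position: [0.601, 0.0132, 0.0869]
ee_rot: [[1.0, 0.002, 0.001], [0.002, -1.0, -0.0], [0.001, 0.0, -1.0]]
ft_force: [-1.4, 0.3, 1.8]
grip_width: 0.367
grasp_force: 39.9
```

>>> servo_tool --rows '[{"x": 0,"y": 0,"z": 0,"ax": 0,"ay": 0,"az": 0},{"x": 0,"y": 0,"z": 0,"ax": 0,"ay": 0,"az": 0},{"x": 0,"y": 0,"z": 0,"ax": 0,"ay": 0,"az": 0},{"x": 0,"y": 0,"z": 0,"ax": 0,"ay": 0,"az": 0},{"x": 0,"y": 0,"z": 0,"ax": 0,"ay": 0,"az": 0},{"x": 0,"y": 0,"z": 0,"ax": 0,"ay": 0,"az": 0},{"x": 0,"y": 0,"z": 0,"ax": 0,"ay": 0,"az": 0},{"x": 0,"y": 0,"z": 0,"ax": 0,"ay": 0,"az": 0}]' --jaw -1

```text
time_s: 7.45
position: [0.6009, 0.0131, 0.0864]
ee_rot: [[1.0, 0.002, 0.0], [0.002, -1.0, -0.0], [0.0, 0.0, -1.0]]
ft_force: [0.6, 0.5, -0.1]
grip_width: 0.997
grasp_force: 0.0
```

>>> servo_tool --rows '[{"x": 0,"y": 0,"z": -0.05,"ax": 0,"ay": 0,"az": 0},{"x": 0,"y": 0,"z": -0.13,"ax": 0,"ay": 0,"az": 0},{"x": 0,"y": 0,"z": -0.25,"ax": 0,"ay": 0,"az": 0},{"x": 0,"y": 0,"z": -0.38,"ax": 0,"ay": 0,"az": 0},{"x": 0,"y": 0,"z": -0.45,"ax": 0,"ay": 0,"az": 0},{"x": 0,"y": 0,"z": -0.45,"ax": 0,"ay": 0,"az": 0},{"x": 0,"y": 0,"z": -0.45,"ax": 0,"ay": 0,"az": 0}]'

```text
time_s: 8.15
position: [0.601, 0.0133, 0.2225]
ee_rot: [[1.0, 0.002, 0.002], [0.002, -1.0, 0.001], [0.002, -0.001, -1.0]]
ft_force: [-0.3, 0.1, -0.4]
grip_width: 0.999
grasp_force: 0.0
```

```bash
python3 - <<'E'
from station import cams,read_state
import cv2, numpy as np
f=cams.camera('scene')['frame'][140:340,220:420]
cv2.imwrite('pics/g5.png',cv2.resize(f,None,fx=3,fy=3)[:,:,::-1])
s=read_state();print(s['time_s'],s['position'],s['ft_force'],s['grasp_force'])
E
```

```text
8.2 [0.60059009 0.01322881 0.22119024] [ 0.14081052  0.15902847 -0.10791824] 0.0
```

View pics/g5.png

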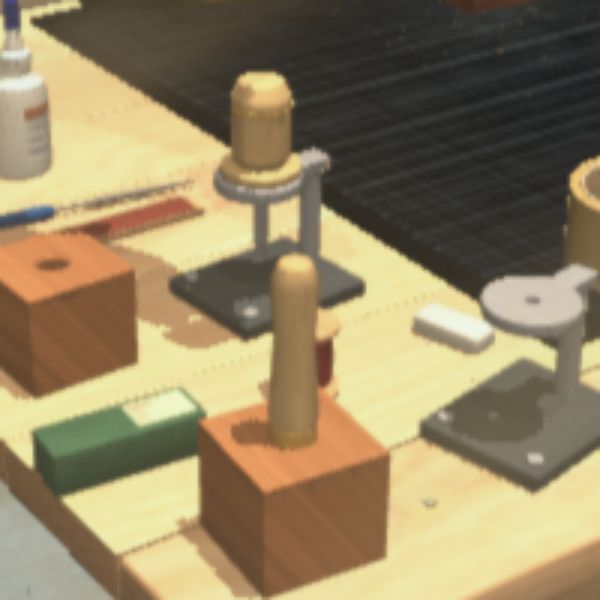

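The awl hangs upright with its collar on the ring at (258,175), the scraper is still in its block at (295,350), and the gripper is clear of everything.

```bash
python3 -c "
from station import ticket; print(ticket.finish_job())"
```

```text
the job is handed in; nothing more can be done
None
```

The awl now hangs upright in the wide ring stand with its collar on the ring and the gripper clear; the scraper is still standing in its block, and I handed the job in at about 8.2 s.

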